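# Free the fuse carrier from the ratchet clamp

### The arm

A 6-joint arm with a two-finger parallel gripper is mounted at the origin on the work surface. World frame = base frame: x ahead of the robot, y to its left, z up, the work surface at z = 0. Lengths are in mm, angles in rad, forces in N, time in s.
With the tool pointing down it reaches from about 250 to 800 mm from the base axis. Payload 3.9 kg.
Tool frame: the origin (TCP) lies at the very end of the fingers, on their centre line; the grasp point (between the pads) lies 19 mm behind it; z points along the fingers, x is the direction in which the jaws open and shut, and the axes are right-handed (so a half turn about z gives the same grasp; the last joint's range is limited). The gripper opens to 85 mm and grips with 20 to 120 N. Pads are 22 mm wide; open, the fingers measure 114 mm over their backs; the gripper's body (76 mm by 85 mm) begins 54 mm behind the grasp point. The pads swing forward as they close: fully open they stand 13 mm farther back than shut.
Start: joints at [1.297, 0.26, -0.138, 1.173, 0, 1.571], TCP at [141.951, 505.435, 195.404] pointing down, gripper open.
Joint ranges: [-2.78, 2.78], [-0.83, 1.72], [-1.28, 1.37], [-1.9, 2.12], [-1.57, 1.48], [-3.14, 3.14]. Speed limits (rad/s): [2.57, 2.57, 3.14, 3.14, 3.14, 3.14].

### API

Orientations are given as a rotation vector (axis times angle).
In Python, from station import ctrl gives the robot as it stands. The module is installed in compiled form; this text tells all that it offers.
- The arm moves only by the tool play_rows, never from a script. Its arguments are lists of equal length, an entry for each row: "slide": the shift along the tool's x, y, z normalised to -1 to 1, where 1 is 600 mm, a list of three; "yaw": the turn about the tool's z normalised to -1 to 1, where 1 is 30 degrees. A call has 1 to 12 rows; each row is the pose to reach, as a shift and turn from the pose commanded when the call began, along the tool's axes at that moment; what a row does not reach only later rows make up. A row lasts 1/12 s, in which the tool goes at most 41.7 mm and 7.16 degrees, less where a joint would pass 70% of its speed; a pose out of reach is approached as far as the arm can. A call with a number of a shift or a turn outside -1 to 1 is refused whole. A call with a gripper value outside its range is refused whole. "gripper" is the closure in counts, from 0 (fully open) to 255 (shut), set as the call begins (left out, the last holds). The fingers move at their own pace and stop on an object; "grip_force" is the grip in N (left out, the last holds). Time passes only in rows, so rows that repeat a pose let the fingers close. It gives the time, the measured TCP pose, the force and the opening at its end, in the units of the state.
- ctrl.observe(): the state, without advancing time (a new reading comes with each control period).
- ctrl.get_image(name): name is "scene" or "top" or "wrist"; returns a dict with "img" (420x560x3 uint8, blue, green, red), "depth" (420x560 float32, mm along the optical axis (not along the pixel's ray), 0 where there is no reading), "intrinsics" (3x3 intrinsics, pixels), "rvec" (rotation vector, rad) and "tvec" (3), from world to camera coordinates, as OpenCV has them; the wrist camera has in their place "hand_eye" (4x4, takes a point from camera to tool coordinates, whose origin is the TCP and whose axes are the tool frame's). Camera axes: x right, y down, z forward; pixel columns grow to the right and rows downward; lengths in mm; the calibration is good to about 2 mm. A picture is of the moment at which its call begins: read the wrist's pose just before it.
- ctrl.finish_job(): hands the job in, once; it reports no verdict.
The state is a dict: "t": time; "q": joint angles; "dq": joint speeds; "effort": joint torques, N m; "ee_pos": TCP position; "tool_rot": TCP orientation; "contact_force": force on the tool from outside, world axes, zero at the start; "wrist_torque": the same for the moment, N m; "opening": opening from 0.0 (shut) to 1.0 (fully open).
Only numpy, scipy, OpenCV 4.12 (cv2) and the standard library are available. Lean on these libraries where they do the work, as an engineer would, in place of code of your own. Each camera call takes 0.05 s, during which the arm holds its last target.

### The job

The repaired fuse carrier is still held in the little ratchet clamp: swing the orange-knobbed pawl up out of the rack, slide the clamp bar well back by its black handle, then lift the white carrier straight out. Set it down gently, right way up and flat on the floor of the blue tray, in the same compartment as the other white carrier. Leave the clamp open and everything else (other carrier, padlock, torch, screwdriver) where it is.

Things in the scene. Friction and masses are not known exactly. Their poses are not given: they have to be found in the camera images.
- jig: Ratchet clamp jig, fixed: wooden base 292 x 100 x 12 mm. Origin: centre of its underside. +x runs along the clamp from black handle to fixed jaw, y across, z up. Fixed grey jaw: face at x = 121 mm, 60 mm wide, top 44 mm up. Nest rails x 65 to 116 mm, inner faces y = +-17 mm, tops 18 mm up. Grey cheeks carrying the pawl: x -54 to -30 mm, y +-14 to +-22 mm, tops 52 mm up. (Heights: above the shelf.)
- pawl_hinge (a point): Centre of the pawl's hinge pin, on the jig at x = -40 mm, 38 mm above the shelf; the pin lies along the jig's y axis.
- pawl_knob (a point): Centre of the orange knob on the pawl's free end: cylinder 14 mm in diameter, 28 mm long, axis along the jig's y. Pawl down, it lies 46 mm towards the jig's +x from the hinge pin and 14 mm above it (52 mm above the shelf). Can be pinched from above across its end faces; it turns between the fingers as the pawl swings. The bar beneath is 20 mm wide, top 30 mm above the shelf.
- pawl (a joint): Angle of the pawl, rad: 0 is down with its tooth in the rack (the bar cannot slide back), growing to 1.2 as the knob end swings up and over towards the jig's -x. The tooth is clear of the rack from about 0.25. Stiff hinge (about 2 N at the knob): it stays where it is left.
- bar_handle (a point): Grip point of the black upright handle on the rear end of the clamp bar: a block 22 mm along the jig's x, 24 mm across, from 30 to 72 mm above the shelf; this point lies on its centre line 56 mm above the shelf, at x = -90 mm on the jig with the bar clamped.
- bar (a joint): How far the clamp bar has slid back, towards the jig's -x, m: 0 clamped, 0.035 fully back. With the pawl up it slides with about 3 N and stays where left. Its moving jaw is 44 mm wide, face at jig x = 50 mm when clamped; a lip on it (37.5 to 43.5 mm above the shelf) reaches 8 mm over the carrier's end, so the carrier cannot be lifted until the bar is well back.
- carrier_a (a point): Centre (half-way up) of the white ceramic fuse carrier in the clamp, loose, about 0.13 kg: 70 mm long (its x, along the jig's x at the start, centred at jig x = 85.5 mm, y = 0), 30 mm wide, 40 mm high; body 70 x 30 x 24 mm, ribbed grip 46 x 26 x 16 mm on top. z up when right way up. At the start its underside is 12 mm above the shelf. Take it across its width.
- carrier_b (a point): Centre (half-way up) of the other, identical white fuse carrier, standing in one compartment of the tray near that end of the tray, its length (x axis) along the tray's y. Leave it alone.
- tray: Blue open tray, fixed: 260 (its x) x 130 (its y) x 30 mm high, walls 4 mm, floor top 4 mm above the shelf. Origin: centre of its underside. A 4 mm cross wall at x = 0, as high as the rim, makes two compartments of 124 (x) by 122 mm. One holds the other carrier, one the padlock, each centred about 103 mm from the tray's centre along x; which is which varies.
- padlock (a point): Centre of the steel padlock's outline, lying flat in the other compartment of the tray: about 42 mm (along the tray's x) x 72 mm x 20 mm. Leave it alone.
- torch (a point): Centre of the red torch, standing upright on its head on the shelf: 46 mm in diameter at the head, 115 mm tall. Leave it alone.
- screwdriver (a point): Centre of the screwdriver with green handle, lying on the shelf, 150 mm long (along its x), about 26 mm thick. Leave it alone.
Not all that is in view belongs to the job. What is shaped like the part that bears carrier_b but brown or yellow is not meant.

How it is judged (in metres and radians):
On the way, in this order (a step that is already met when the one before it is completed fails the run):
1. the pawl is swung up clear of the rack (value of joint pawl above 0.25 rad), for 0.2 s.
2. the clamp bar is slid back by more than 20 mm (value of joint bar above 0.02 m), for 0.2 s.
3. the carrier is lifted out above the jaws (z of carrier_a in the frame of jig above 0.06 m), for 0.1 s.
At the end, for the whole second after the job is handed in: The carrier from the clamp stands still, right way up (within 0.12 rad) and flat on the tray's floor (its centre 20 to 29 mm above the tray's underside), inside the compartment that holds the other carrier, and the clamp bar is still back by more than 20 mm ((x of each of carrier_a, carrier_b in the frame of tray above 0.012 m or x of each of carrier_a, carrier_b in the frame of tray below -0.012 m) and x of carrier_a in the frame of tray between -0.125 and 0.125 m and y of carrier_a in the frame of tray between -0.06 and 0.06 m and z of carrier_a in the frame of tray between 0.02 and 0.029 m and angle between carrier_a's own z axis and vertical below 0.12 rad and value of joint bar above 0.02 m and linear speed of carrier_a_body below 0.02 m/s); the robot touches nothing.
It fails at once if the other carrier or the padlock is shifted by more than 25 mm (distance of any of carrier_b, padlock from where it was at the start of the episode above 0.025 m).
It fails at once if the torch or the screwdriver is shifted by more than 30 mm (distance of any of torch, screwdriver from where it was at the start of the episode above 0.03 m).
It fails at once if the carrier is let fall (from more than about 2 cm) (linear speed of carrier_a_body above 0.6 m/s and contact force between carrier_a_body and the fingers below 0.1 N).
It fails at once if the carrier is rammed into the tray (more than 80 N) (contact force between carrier_a_body and tray above 80 N).
It also fails if it takes over 58 s, if anything falls off the work surface, if the arm or the gripper's body presses on something with over 40 N, if the wrist force passes 120 N, or if a joint passes its speed limit or range.

## Working session

There is one attempt and no reset: what is moved stays moved. The work goes in short steps, Python scripts to look and compute and a tool call to move; the robot and the scene stay as the last step left them, time stands still between calls to the robot, and variables do not carry over. Pictures are saved under pics/ and viewed, and the job is handed in when it is done.

Besides the shell and the picture viewer there is one more tool, called as name([rows], argument=value, ...), one row to a line, values as JSON. play_rows: Moves the arm, as the interface text tells. Its arguments: {"type":"object","properties":{"slide":{"type":"array"},"yaw":{"type":"array"},"gripper":{"type":"number"},"grip_force":{"type":"number"}},"required":["slide","yaw"]}

```bash
mkdir -p pics
cat > h.py <<'E'
import numpy as np, cv2
from station import ctrl
def cam(n):
    d=ctrl.get_image(n); return d
def world(d,u,v,z=None):
    K=d['intrinsics'];R,_=cv2.Rodrigues(np.array(d['rvec'],float));t=np.array(d['tvec'],float).reshape(3)
    Z=d['depth'][v,u]
    r=np.linalg.inv(K)@np.array([u,v,1.])
    if z is None: return R.T@(r*Z-t)
    o=-R.T@t; w=R.T@r
    return o+w*(z-o[2])/w[2]
def cloud(d):
    K=d['intrinsics'];R,_=cv2.Rodrigues(np.array(d['rvec'],float));t=np.array(d['tvec'],float).reshape(3)
    v,u=np.mgrid[0:420,0:560]
    p=np.stack([u,v,np.ones_like(u)],-1)@np.linalg.inv(K).T*d['depth'][...,None]
    return (p-t)@R
E
python3 - <<'E'
from h import *
s=ctrl.observe();print({k:np.round(v,3) for k,v in s.items()})
for n in ['scene','top']:
    d=cam(n);cv2.imwrite(f'pics/{n}0.png',d['img']);np.savez(f'{n}0.npz',**d)
E
```

```text
{'t': np.float64(0.0), 'q': array([ 1.297,  0.261, -0.139,  1.173, -0.   ,  1.571]), 'dq': array([-0.002,  0.   ,  0.   , -0.   ,  0.001,  0.   ]), 'effort': array([ 1.0000e-03, -4.0568e+01,  2.5393e+01,  1.9000e-02,  0.0000e+00,
        0.0000e+00]), 'ee_pos': array([141.76 , 504.675, 194.558]), 'tool_rot': array([ 2.503e+00,  1.897e+00, -2.000e-03]), 'contact_force': array([-0.58 ,  0.619,  0.134]), 'wrist_torque': array([-0.025, -0.06 ,  0.037]), 'opening': np.float64(1.001)}
```

View pics/scene0.png

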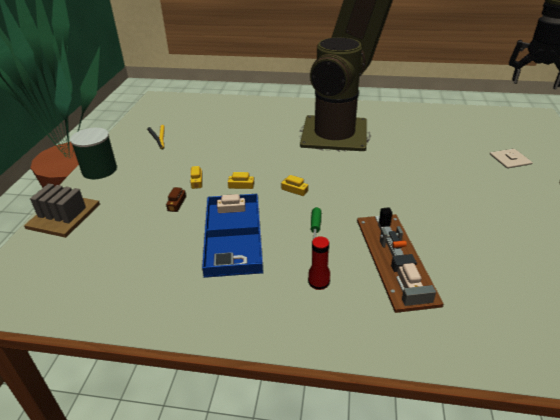

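View pics/top0.png

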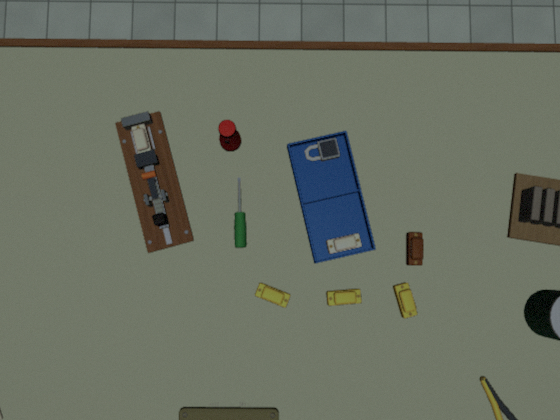

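The jig is at the left of the top view, about (155,180), with its fixed jaw at (137,120) and handle at (160,220). The tray is at (330,197), with carrier_b at (345,243) in the near compartment and the padlock in the far one. The torch is at (229,133) and the screwdriver at (240,220).

Run:
```python
from h import *
d=dict(np.load('top0.npz'));P=cloud(d);im=d['img']
print(d['intrinsics'],P[300,200],P[180,180])
hsv=cv2.cvtColor(im,cv2.COLOR_BGR2HSV)
# tray blue
m=cv2.inRange(hsv,(100,120,40),(130,255,255))
pts=P[m>0];pts=pts[(abs(pts[:,2]-30)<5)]
print('tray rim',cv2.minAreaRect(pts[:,:2].astype(np.float32)),len(pts))
m2=cv2.inRange(hsv,(0,80,30),(18,255,200));m2[:, :100]=0;m2[:,200:]=0;m2[:100]=0;m2[260:]=0
q=P[m2>0];q=q[abs(q[:,2]-12)<5];print('jig base',cv2.minAreaRect(q[:,:2].astype(np.float32)),len(q))
def reg(u0,u1,v0,v1,lo,hi,nm):
    a=P[v0:v1,u0:u1].reshape(-1,3);a=a[(a[:,2]>lo)&(a[:,2]<hi)];print(nm,len(a),a.mean(0),cv2.minAreaRect(a[:,:2].astype(np.float32)))
reg(145,180,205,232,65,80,'handle')
reg(120,155,105,135,40,50,'fixjaw')
reg(325,365,230,255,38,52,'carrB')
reg(215,245,115,155,100,125,'torch')
reg(225,255,170,255,8,40,'driver')
reg(290,350,130,170,12,28,'padlock')
c=im[100:260,100:200];cv2.imwrite('pics/jig0.png',cv2.resize(c,None,fx=3.7,fy=3.7,interpolation=cv2.INTER_CUBIC))
o=(hsv[...,0]>4)&(hsv[...,0]<20)&(hsv[...,1]>150)&(im[...,2]>140);o[:,:100]=0;o[:,200:]=0;o[:100]=0;o[260:]=0
print('knob',P[o].mean(0),np.argwhere(o).mean(0))
```

```text
[[547.02028139   0.         269.12680012]
 [  0.         547.02028139 212.06853292]
 [  0.           0.           1.        ]] [321.89657363  65.18119012  -2.8814671 ] [5.78144419e+02 1.13439193e+02 2.22390335e-01]
tray rim ((543.0985717773438, -208.45455932617188), (258.41015625, 129.08937072753906), 13.53346061706543) 610
jig base ((574.323486328125, 168.2236328125), (290.6169738769531, 100.15682220458984), 15.88392162322998) 3804
handle 127 [487.15556395 142.77863448  70.7570371 ] ((487.3278503417969, 143.2994384765625), (21.762250900268555, 24.729061126708984), 15.934795379638672)
fixjaw 274 [697.51586078 202.50849336  43.85943821] ((687.598876953125, 200.454345703125), (47.6925163269043, 60.376441955566406), 13.926880836486816)
carrB 262 [ 443.00335271 -236.91682618   42.60287234] ((442.9545593261719, -236.9789276123047), (25.64794921875, 45.30984115600586), 13.729517936706543)
torch 264 [662.37268588   4.75870047 113.25245232] ((663.6323852539062, 4.684624671936035), (33.31499481201172, 34.50899887084961), 89.99955749511719)
driver 499 [483.90257332 -18.84653003  20.54340919] ((507.7760925292969, -18.977214813232422), (148.41343688964844, 23.438228607177734), 0.9016572833061218)
padlock 681 [ 645.83735066 -194.33733698   21.49551862] ((644.0029907226562, -185.59976196289062), (51.69671630859375, 131.1413116455078), 14.240931510925293)
knob [nan nan nan] [nan nan]<stdin>:21: RuntimeWarning: Mean of empty slice.
  ret = um.true_divide(
```

View pics/jig0.png

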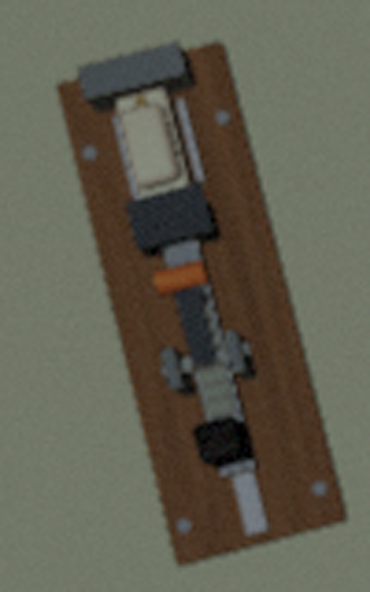

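```bash
cat >> h.py <<'E'
J0=np.array([574.3,168.2]);JA=np.radians(15.9)
def jig(x,y,z):
    c,s=np.cos(JA),np.sin(JA);return np.array([J0[0]+c*x-s*y,J0[1]+s*x+c*y,z])
T0=np.array([543.1,-208.5]);TA=np.radians(13.6)
def tray(x,y,z):
    c,s=np.cos(TA),np.sin(TA);return np.array([T0[0]+c*x-s*y,T0[1]+s*x+c*y,z])
def to(p,ang):
    s=ctrl.observe();R,_=cv2.Rodrigues(np.array(s['tool_rot'],float))
    dl=R.T@(np.array(p)-s['ee_pos']); y=np.array([-np.sin(ang),np.cos(ang),0]); 
    if R[:,0]@y<0: y=-y
    l=R.T@y; print('t',s['t'],'ee',np.round(s['ee_pos'],1),'F',np.round(s['contact_force'],1),'op',s['opening'])
    print('slide mm',np.round(dl,1),'norm',np.round(dl/600,4),'yaw deg',np.degrees(np.arctan2(l[1],l[0])),'n',np.degrees(np.arctan2(l[1],l[0]))/30)
    return R
E
python3 - <<'E'
from h import *
print(to(jig(6,0,130),JA).round(3))
# top check of lines: profile along jig axis
d=dict(np.load('top0.npz'));P=cloud(d)
q=P[100:260,100:200].reshape(-1,3);r=q[:,:2]-J0;c,s=np.cos(JA),np.sin(JA)
x=r@[c,s];y=r@[-s,c]
for a in range(-140,145,5):
    k=(abs(x-a)<2.5)&(abs(y)<60)&(q[:,2]>25)
    if k.any(): print(a,k.sum(),'y',y[k].min().round(1),y[k].max().round(1),'z',np.median(q[k,2]).round(1),q[k,2].max().round(1))
E
```

```text
t 0.1 ee [141.8 504.8 194.7] F [ 0.5 -0.2  0.2] op 1.0002928870888084
slide mm [-203.8  512.6   65. ] norm [-0.3397  0.8543  0.1084] yaw deg -31.588744791989047 n -1.0529581597329682
[[ 0.27   0.963 -0.   ]
 [ 0.963 -0.27  -0.002]
 [-0.002 -0.    -1.   ]]
-105 16 y -10.3 8.9 z 28.9 33.7
-100 59 y -12.0 12.2 z 61.3 74.7
-95 35 y -12.5 10.8 z 70.6 73.7
-90 34 y -12.3 12.0 z 70.9 74.7
-85 36 y -12.0 10.5 z 70.3 74.9
-80 17 y -12.1 9.2 z 70.7 73.9
-75 10 y -10.1 6.3 z 30.9 33.0
-70 23 y -9.9 8.7 z 32.9 35.4
-65 24 y -8.2 9.1 z 31.1 36.8
-60 21 y -10.3 8.1 z 32.0 37.2
-55 42 y -21.9 21.1 z 32.6 54.2
-50 47 y -22.1 20.3 z 36.4 55.0
-45 70 y -23.2 21.9 z 41.2 56.9
-40 60 y -24.9 24.8 z 45.6 56.5
-35 49 y -22.6 21.6 z 47.7 54.7
-30 32 y -18.8 20.8 z 46.1 54.2
-25 23 y -9.6 6.4 z 47.1 53.1
-20 21 y -10.2 5.8 z 46.4 51.1
-15 24 y -9.7 7.2 z 46.3 50.1
-10 25 y -9.7 6.4 z 46.6 51.5
-5 22 y -10.1 6.3 z 45.6 50.3
0 46 y -14.2 13.1 z 53.3 61.8
5 37 y -14.5 14.0 z 57.4 62.2
10 26 y -14.2 13.4 z 55.6 58.5
15 1 y 2.2 2.2 z 51.3 51.3
20 21 y -9.9 9.4 z 29.9 32.3
25 22 y -10.3 7.7 z 29.1 33.6
30 76 y -22.6 21.4 z 37.6 46.5
35 57 y -22.9 21.7 z 42.2 48.8
40 51 y -22.0 21.6 z 42.9 48.1
45 49 y -22.2 22.0 z 42.2 47.7
50 52 y -22.3 21.2 z 42.5 49.7
55 51 y -21.9 21.9 z 42.3 48.6
60 30 y -17.6 13.5 z 38.0 51.4
65 51 y -15.9 14.4 z 48.4 55.7
70 34 y -14.5 13.1 z 49.8 56.5
75 36 y -16.1 11.3 z 51.0 54.6
80 35 y -15.5 12.6 z 50.4 54.9
85 37 y -15.4 11.6 z 51.1 55.2
90 33 y -16.1 12.1 z 50.0 53.4
95 38 y -15.5 12.7 z 51.3 55.0
100 32 y -15.4 12.3 z 50.5 54.6
105 27 y -15.6 9.1 z 49.9 55.5
110 14 y -14.7 14.2 z 34.6 40.2
115 33 y -15.4 13.6 z 35.0 39.1
120 92 y -29.4 27.7 z 35.9 47.6
125 71 y -30.7 28.4 z 43.4 47.9
130 70 y -30.6 29.8 z 43.2 46.7
135 71 y -30.8 29.2 z 43.3 47.8
140 39 y -30.5 29.1 z 42.6 46.1
```

play_rows([
  [-0.34, 0.854, 0.05],
  [-0.34, 0.854, 0.05],
  [-0.34, 0.854, 0.05],
  [-0.34, 0.854, 0.05],
  [-0.34, 0.854, 0.05],
  [-0.34, 0.854, 0.05],
  [-0.34, 0.854, 0.05],
  [-0.34, 0.854, 0.05],
  [-0.34, 0.854, 0.05],
  [-0.34, 0.854, 0.05],
  [-0.34, 0.854, 0.05],
  [-0.34, 0.854, 0.05],
], yaw=[-1, -1, -1, -1, -1, -1, -1, -1, -1, -1, -1, -1], gripper=0, grip_force=30)

```text
t: 1.1
ee_pos: [525.7, 211.2, 168.7]
tool_rot: [-1.927, -2.48, 0.001]
contact_force: [0.7, 1.0, 0.4]
opening: 1.0
```

```bash
python3 -c "
from h import *
to(jig(6,0,110),JA)"
```

```text
t 1.1 ee [525.7 211.2 168.7] F [0.7 1.  0.4] op 1.0004979659865232
slide mm [-53.5  42.5  58.7] norm [-0.0892  0.0708  0.0978] yaw deg -1.6045657430624527 n -0.053485524768748426
```

play_rows([
  [-0.089, 0.071, 0.098],
  [-0.089, 0.071, 0.098],
  [-0.089, 0.071, 0.098],
  [-0.089, 0.071, 0.098],
  [-0.089, 0.071, 0.098],
], yaw=[-0.053, -0.053, -0.053, -0.053, -0.053])

```text
t: 1.52
ee_pos: [578.2, 171.6, 109.7]
tool_rot: [-1.892, -2.505, 0.003]
contact_force: [-0.0, 0.3, 0.9]
opening: 1.003
```

Run:
```python
from h import *
R=to(jig(6,0,33),JA)
s=ctrl.observe();d=cam('wrist');cv2.imwrite('pics/w1.png',d['img'])
K=d['intrinsics'];H=np.array(d['hand_eye'])
# project knob
im=d['img'].copy()
v,u=np.mgrid[0:420,0:560];Pc=np.stack([u,v,np.ones_like(u)],-1)@np.linalg.inv(K).T*d['depth'][...,None]
Pt=Pc@H[:3,:3].T+H[:3,3];W=Pt@R.T+s['ee_pos']
h=cv2.cvtColor(im,cv2.COLOR_BGR2HSV);o=(h[...,0]>4)&(h[...,0]<16)&(h[...,1]>200)&(im[...,2]>110)&(W[...,2]>42)&(W[...,2]<70)
q=W[o];r=q[:,:2]-J0;c,sn=np.cos(JA),np.sin(JA)
print(o.sum(),'knob jig x',np.percentile(r@[c,sn],[2,50,98]),'y',np.percentile(r@[-sn,c],[2,50,98]),'z',np.percentile(q[:,2],[2,50,98]))
```

```text
t 1.5167 ee [578.2 171.6 109.7] F [-0.   0.3  0.9] op 1.0027978516142562
slide mm [-2.3  1.5 76.7] norm [-0.0038  0.0025  0.1279] yaw deg -0.03521159515317645 n -0.001173719838439215
96 knob jig x [-0.61891752  3.24441245  8.59568203] y [-14.25104905  -1.35547438  11.7622888 ] z [56.77045046 59.28295789 60.61297767]
```

View pics/w1.png

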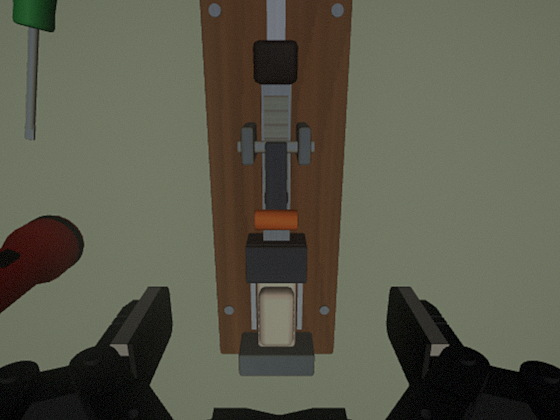

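The wrist view shows the knob at (276,220), centred between the fingers. The handle is at (276,62) and the carrier at (277,316). Lowering onto the knob.

play_rows([
  [-0.0045, 0.001, 0.03],
  [-0.0045, 0.001, 0.065],
  [-0.0045, 0.001, 0.1],
  [-0.0045, 0.001, 0.127],
  [-0.0045, 0.001, 0.127],
  [-0.0045, 0.001, 0.127],
], yaw=[0, 0, 0, 0, 0, 0])

```text
t: 2.07
ee_pos: [579.5, 170.5, 35.0]
tool_rot: [-1.89, -2.509, 0.0]
contact_force: [-0.2, -0.1, 0.6]
opening: 1.003
```

play_rows([
  [0, 0, 0],
  [0, 0, 0],
  [0, 0, 0],
  [0, 0, 0],
  [0, 0, 0],
  [0, 0, 0],
  [0, 0, 0],
  [0, 0, 0],
  [0, 0, 0],
  [0, 0, 0],
], yaw=[0, 0, 0, 0, 0, 0, 0, 0, 0, 0], gripper=255, grip_force=30)

```text
t: 2.9
ee_pos: [580.4, 169.3, 34.1]
tool_rot: [-1.893, -2.507, 0.0]
contact_force: [-0.2, 0.6, 0.7]
opening: 0.002
```

Run:
```python
from h import *
to(jig(6,0,33),JA)
for n in ['wrist']:
  cv2.imwrite('pics/w2.png',cam(n)['img'])
```

```text
t 2.9 ee [580.4 169.3  34.1] F [-0.2  0.6  0.7] op 0.0022796627083108718
slide mm [ 0.6 -0.2  1.1] norm [ 0.001  -0.0003  0.0019] yaw deg -0.0030900291509500005 n -0.00010300097169833335
```

View pics/w2.png

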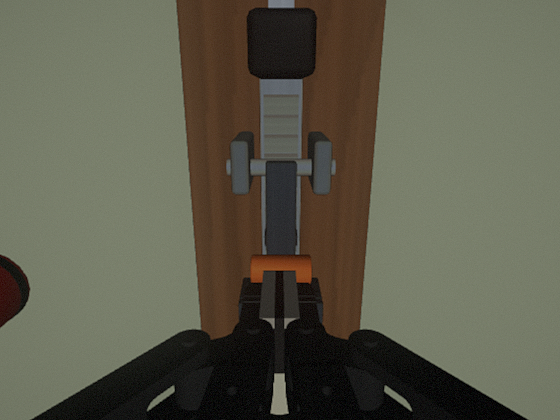

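The gripper closed fully without catching the knob. I'll check where the fingers and knob really are.

Run:
```python
from h import *
s=ctrl.observe();d=cam('wrist');K=d['intrinsics'];H=np.array(d['hand_eye']);print(H.round(2),K.round(1))
R,_=cv2.Rodrigues(np.array(s['tool_rot'],float))
Hi=np.linalg.inv(H)
def pr(pt):
    c=Hi[:3,:3]@pt+Hi[:3,3];q=K@c;return (q[:2]/q[2]).round(0),c[2].round(0)
for n,w in dict(knob=jig(6,0,52),kl=jig(6,14,52),hinge=jig(-40,0,38),handle=jig(-90,0,72)).items(): print(n,pr(R.T@(w-s['ee_pos'])))
print('tcp',pr(np.zeros(3)),'grasp',pr(np.array([0,0,-19.])),'tip y-11',pr(np.array([0,-11,0.])))
dp=d['depth'];print(np.array(dp[250:330:6,280]).round(0),dp[250:330:6,268].round(0));print(dp[268,250:315:5].round(0))
d=cam('top');cv2.imwrite('pics/t2.png',cv2.resize(d['img'][90:270,80:260],None,fx=3.3,fy=3.3))
d=cam('scene');cv2.imwrite('pics/s2.png',cv2.resize(d['img'][180:330,320:520],None,fx=3.5,fy=3.5))
```

```text
[[   1.     -0.      0.     -1.05]
 [   0.      0.95    0.32  -82.35]
 [  -0.     -0.32    0.95 -179.65]
 [   0.      0.      0.      1.  ]] [[377.1   0.  279. ]
 [  0.  377.1 213.9]
 [  0.    0.    1. ]]
knob (array([282., 270.]), np.float64(179.0))
kl (array([312., 270.]), np.float64(179.0))
hinge (array([282., 168.]), np.float64(178.0))
handle (array([284.,  45.]), np.float64(130.0))
tcp (array([281., 254.]), np.float64(196.0)) grasp (array([281., 271.]), np.float64(178.0)) tip y-11 (array([281., 235.]), np.float64(193.0))
[180. 175. 171. 171. 152. 146. 142. 137. 134. 130. 126. 123. 122. 123.] [180. 176. 173. 172. 151. 147. 141. 137. 133. 130. 127. 123. 117. 115.]
[172. 171. 171. 171. 172. 171. 171. 173. 171. 170. 171. 171. 171.]
```

View pics/s2.png

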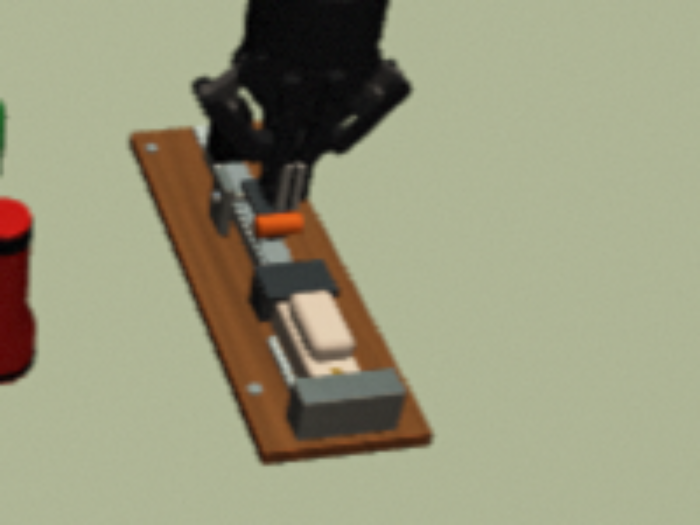

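Run:
```python
from h import *
d=cam('scene');P=cloud(d)
for yy in range(150,240,6):
    v=180+yy*2//7
    r=[]
    for xx in (280,290,300):
        u=320+xx*2//7
        w=P[v,u];q=w[:2]-J0;c,s=np.cos(JA),np.sin(JA)
        r.append((round(q@[c,s]),round(q@[-s,c]),round(w[2])))
    print(yy,r)
s=ctrl.observe();print(s['q'],s['ee_pos'],s['opening'],s['effort'])
```

```text
150 [(19, -12, 124), (21, -9, 126), (15, 1, 120)]
156 [(17, -10, 118), (18, -7, 118), (12, 3, 112)]
162 [(18, -10, 113), (20, -7, 115), (13, 3, 107)]
168 [(14, -7, 104), (16, -4, 105), (17, 2, 105)]
174 [(13, -7, 101), (16, -4, 103), (18, 2, 104)]
180 [(14, -6, 96), (17, -3, 98), (18, 3, 98)]
186 [(16, -6, 92), (18, -3, 94), (19, 3, 94)]
192 [(17, -6, 90), (17, -2, 90), (18, 4, 90)]
198 [(16, -5, 84), (17, -1, 84), (18, 5, 84)]
204 [(19, -6, 81), (18, -1, 79), (19, 5, 80)]
210 [(16, -4, 73), (17, 0, 73), (-47, 38, 13)]
216 [(1, 4, 56), (6, 6, 59), (9, 11, 62)]
222 [(10, 0, 58), (11, 4, 59), (11, 11, 57)]
228 [(715, -335, 723), (12, 5, 54), (10, 12, 51)]
234 [(15, -1, 54), (12, 5, 51), (11, 13, 49)]
[ 2.83799988e-01  5.00113651e-01 -2.06894999e-01  8.63898832e-01
  3.34766586e-06  6.29682521e-03] [580.44846523 169.30241428  34.16647463] -0.0016211311872107472 [-5.37827393e-03 -5.05307794e+01  2.23028916e+01  2.19035108e-03
 -4.32055976e-04  3.89023214e-06]
```

View pics/t2.png

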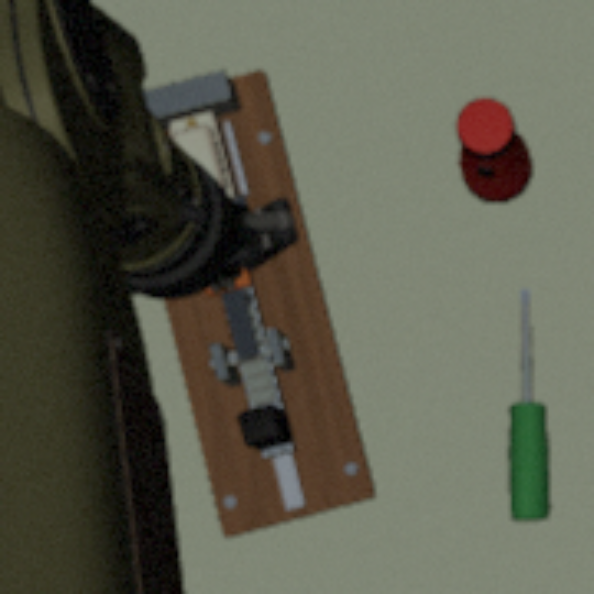

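```bash
cat >> h.py <<'E'
def wcloud():
    s=ctrl.observe();d=cam('wrist');K=d['intrinsics'];H=np.array(d['hand_eye'])
    R,_=cv2.Rodrigues(np.array(s['tool_rot'],float))
    v,u=np.mgrid[0:420,0:560];Pc=np.stack([u,v,np.ones_like(u)],-1)@np.linalg.inv(K).T*d['depth'][...,None]
    Pt=Pc@H[:3,:3].T+H[:3,3];return d,Pt,Pt@R.T+s['ee_pos']
def injig(W):
    r=W[...,:2]-J0;c,s=np.cos(JA),np.sin(JA);return np.stack([r@[c,s],r@[-s,c],W[...,2]],-1)
E
python3 - <<'E'
from h import *
d,Pt,W=wcloud();J=injig(W)
for v in range(262,330,4):
    print(v,[tuple(Pt[v,u].round(0).astype(int)) for u in (268,281,294)])
E
```

```text
262 [(np.int64(-6), np.int64(-7), np.int64(-23)), (np.int64(0), np.int64(-7), np.int64(-24)), (np.int64(6), np.int64(-7), np.int64(-23))]
266 [(np.int64(-6), np.int64(-6), np.int64(-25)), (np.int64(0), np.int64(-6), np.int64(-25)), (np.int64(6), np.int64(-6), np.int64(-25))]
270 [(np.int64(-6), np.int64(-12), np.int64(-41)), (np.int64(0), np.int64(-12), np.int64(-41)), (np.int64(5), np.int64(-12), np.int64(-41))]
274 [(np.int64(-5), np.int64(-12), np.int64(-45)), (np.int64(0), np.int64(-12), np.int64(-45)), (np.int64(5), np.int64(-11), np.int64(-44))]
278 [(np.int64(-5), np.int64(-12), np.int64(-48)), (np.int64(0), np.int64(-12), np.int64(-48)), (np.int64(5), np.int64(-11), np.int64(-47))]
282 [(np.int64(-5), np.int64(-12), np.int64(-51)), (np.int64(0), np.int64(-11), np.int64(-50)), (np.int64(5), np.int64(-12), np.int64(-51))]
286 [(np.int64(-5), np.int64(-13), np.int64(-55)), (np.int64(0), np.int64(-11), np.int64(-53)), (np.int64(5), np.int64(-11), np.int64(-53))]
290 [(np.int64(-5), np.int64(-12), np.int64(-57)), (np.int64(0), np.int64(-12), np.int64(-57)), (np.int64(4), np.int64(
[... 589 characters left out ...]
 [(np.int64(-5), np.int64(-12), np.int64(-70)), (np.int64(0), np.int64(-12), np.int64(-70)), (np.int64(4), np.int64(-12), np.int64(-70))]
314 [(np.int64(-5), np.int64(-12), np.int64(-72)), (np.int64(0), np.int64(-12), np.int64(-72)), (np.int64(4), np.int64(-12), np.int64(-73))]
318 [(np.int64(-5), np.int64(-12), np.int64(-75)), (np.int64(0), np.int64(-12), np.int64(-75)), (np.int64(4), np.int64(-12), np.int64(-75))]
322 [(np.int64(-5), np.int64(-12), np.int64(-78)), (np.int64(0), np.int64(-11), np.int64(-75)), (np.int64(4), np.int64(-13), np.int64(-79))]
326 [(np.int64(-4), np.int64(-13), np.int64(-81)), (np.int64(0), np.int64(-8), np.int64(-74)), (np.int64(4), np.int64(-13), np.int64(-80))]
```

Two cameras agree that the actual fingertips end about 40 mm short of the reported TCP: tool z ≈ -40 in the wrist view, and height ≈ 74 in the scene view against a reported 34. I'll plan heights with that offset and check each contact.

play_rows([
  [0, 0, 0],
  [0, 0, 0],
  [0, 0, 0],
  [0, 0, 0],
  [0, 0, 0],
  [0, 0, 0],
  [0, 0, 0],
  [0, 0, 0],
], yaw=[0, 0, 0, 0, 0, 0, 0, 0], gripper=0)

```text
t: 3.87
ee_pos: [580.5, 169.4, 34.2]
tool_rot: [-1.893, -2.507, -0.0]
contact_force: [0.1, -0.3, -0.6]
opening: 0.994
```

play_rows([
  [0, 0, 0.02],
  [0, 0, 0.04],
  [0, -0.001, 0.055],
  [0, -0.001, 0.067],
  [0, -0.001, 0.067],
  [0, -0.001, 0.067],
], yaw=[0, 0, 0, 0, 0, 0])

```text
t: 4.37
ee_pos: [579.4, 169.1, -6.4]
tool_rot: [-1.892, -2.507, 0.001]
contact_force: [-0.0, 0.4, -0.0]
opening: 1.0
```

play_rows([
  [0, 0, 0],
  [0, 0, 0],
  [0, 0, 0],
  [0, 0, 0],
  [0, 0, 0],
  [0, 0, 0],
  [0, 0, 0],
  [0, 0, 0],
  [0, 0, 0],
  [0, 0, 0],
], yaw=[0, 0, 0, 0, 0, 0, 0, 0, 0, 0], gripper=255, grip_force=30)

```text
t: 5.2
ee_pos: [580.2, 169.8, -5.5]
tool_rot: [-1.892, -2.508, -0.002]
contact_force: [-0.9, 3.4, 5.5]
opening: 0.318
```

Run:
```python
from h import *
to(jig(6,0,-7),JA)
d,Pt,W=wcloud();cv2.imwrite('pics/w3.png',d['img'])
d=cam('scene');cv2.imwrite('pics/s3.png',cv2.resize(d['img'][180:330,320:520],None,fx=3.5,fy=3.5))
```

```text
t 5.2 ee [580.2 169.8  -5.5] F [-0.9  3.4  5.5] op 0.3175213426054541
slide mm [ 0.1 -0.1  1.5] norm [ 0.0001 -0.0001  0.0025] yaw deg 0.018499718542421932 n 0.0006166572847473977
```

View pics/w3.png

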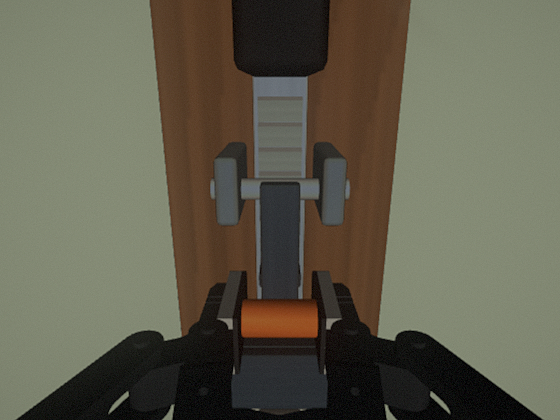

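View pics/s3.png

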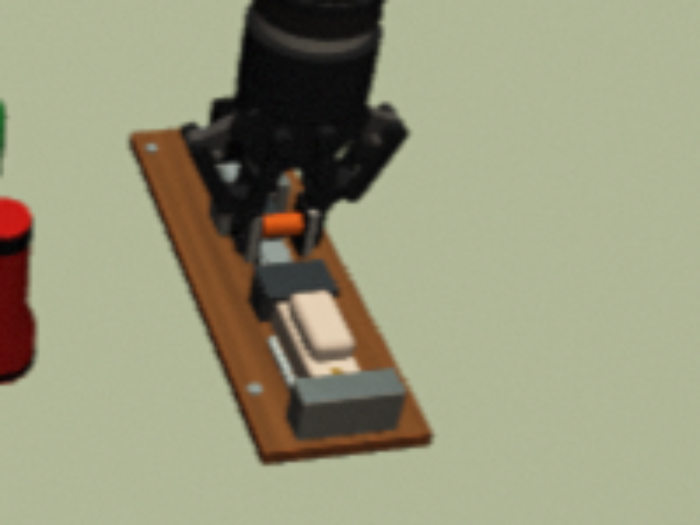

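The knob at (280,320) is gripped with a 27 mm opening, which matches its 28 mm length. Swinging the pawl up along its arc.

play_rows([
  [0, -0.002, -0.0055],
  [0, -0.0043, -0.0112],
  [0, -0.0073, -0.0165],
  [0, -0.0103, -0.0216],
  [0, -0.014, -0.0265],
  [0, -0.0178, -0.031],
  [0, -0.022, -0.0355],
  [0, -0.0265, -0.0392],
  [0, -0.0315, -0.043],
  [0, -0.0365, -0.046],
  [0, -0.042, -0.049],
  [0, -0.0472, -0.0512],
], yaw=[0, 0, 0, 0, 0, 0, 0, 0, 0, 0, 0, 0])

```text
t: 6.3
ee_pos: [554.9, 162.6, 24.9]
tool_rot: [1.892, 2.506, 0.006]
contact_force: [3.6, 4.7, -1.6]
opening: 0.319
```

play_rows([
  [0, -0.0055, -0.002],
  [0, -0.0115, -0.0037],
  [0, -0.0115, -0.0037],
  [0, -0.0115, -0.0037],
], yaw=[0, 0, 0, 0])

```text
t: 6.63
ee_pos: [548.3, 160.7, 27.7]
tool_rot: [1.891, 2.506, 0.007]
contact_force: [2.4, 5.6, 1.1]
opening: 0.32
```

Run:
```python
from h import *
to(jig(-29,0,26),JA)
d,Pt,W=wcloud();cv2.imwrite('pics/w4.png',d['img'])
d=cam('scene');cv2.imwrite('pics/s4.png',cv2.resize(d['img'][180:330,320:520],None,fx=3.5,fy=3.5))
```

```text
t 6.6333 ee [548.3 160.7  27.7] F [2.4 5.6 1.1] op 0.32046715201048054
slide mm [ 0.  -1.9  1.7] norm [ 0.0001 -0.0032  0.0028] yaw deg 0.009588765920855087 n 0.0003196255306951696
```

View pics/w4.png

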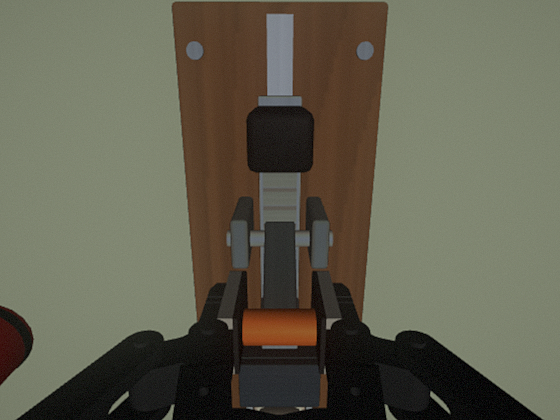

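View pics/s4.png

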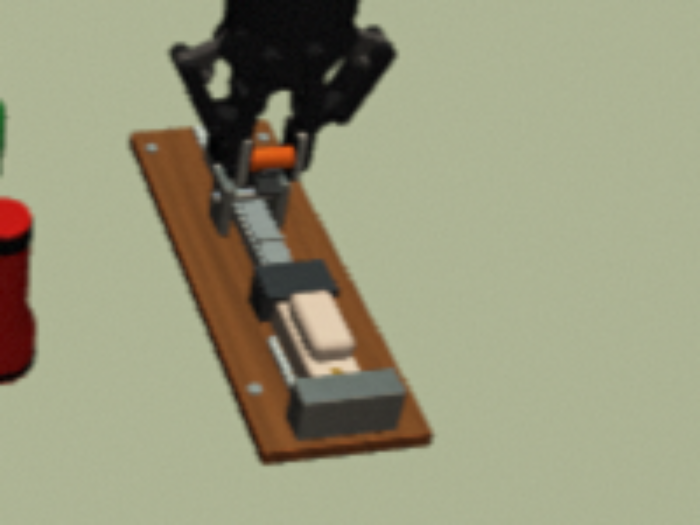

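The scene view shows the knob swung up over the cheeks, about 1.0 rad. Releasing, rising and going to the handle.

play_rows([
  [0, 0, 0],
  [0, 0, 0],
  [0, 0, 0],
  [0, 0, 0],
  [0, 0, 0],
  [0, 0, 0],
  [0, 0, -0.04],
  [0, 0, -0.08],
  [0, 0, -0.11],
  [0, 0, -0.11],
  [0, 0, -0.11],
], yaw=[0, 0, 0, 0, 0, 0, 0, 0, 0, 0, 0], gripper=0)

```text
t: 7.65
ee_pos: [547.1, 159.7, 94.0]
tool_rot: [1.892, 2.506, 0.003]
contact_force: [-0.4, 1.0, 0.3]
opening: 0.996
```

Run:
```python
from h import *
to(jig(-90,0,0),JA)
```

```text
t 7.65 ee [547.1 159.7  94. ] F [-0.4  1.   0.3] op 0.9956254960852521
slide mm [  0.7 -61.8  93.9] norm [ 0.0012 -0.103   0.1565] yaw deg 6.010793288074574e-06 n 2.0035977626915246e-07
```

play_rows([
  [0.001, -0.05, 0],
  [0.001, -0.103, 0],
  [0.001, -0.103, 0.04],
  [0.001, -0.103, 0.09],
  [0.001, -0.103, 0.13],
  [0.001, -0.103, 0.155],
  [0.001, -0.103, 0.155],
  [0.001, -0.103, 0.155],
], yaw=[0, 0, 0, 0, 0, 0, 0, 0])

```text
t: 8.32
ee_pos: [484.4, 142.5, -1.5]
tool_rot: [-1.891, -2.505, 0.006]
contact_force: [-0.7, 0.9, 0.7]
opening: 0.999
```

play_rows([
  [0, 0, 0],
  [0, 0, 0],
  [0, 0, 0],
  [0, 0, 0],
  [0, 0, 0],
  [0, 0, 0],
  [0, 0, 0],
  [0, 0, 0],
  [0, 0, 0],
  [0, 0, 0],
], yaw=[0, 0, 0, 0, 0, 0, 0, 0, 0, 0], gripper=255, grip_force=40)

```text
t: 9.15
ee_pos: [487.0, 143.5, 0.7]
tool_rot: [1.892, 2.507, 0.002]
contact_force: [-1.5, 0.4, 5.9]
opening: 0.275
```

Run:
```python
from h import *
to(jig(-90,0,0),JA)
d=cam('scene');cv2.imwrite('pics/s5.png',cv2.resize(d['img'][180:330,320:520],None,fx=3.5,fy=3.5))
d=cam('wrist');cv2.imwrite('pics/w5.png',d['img'])
```

```text
t 9.15 ee [487.  143.5   0.7] F [-1.5  0.4  5.9] op 0.27546884515803993
slide mm [-0.1  0.8  0.7] norm [-0.0002  0.0013  0.0012] yaw deg 0.0025639916646671636 n 8.546638882223878e-05
```

View pics/s5.png

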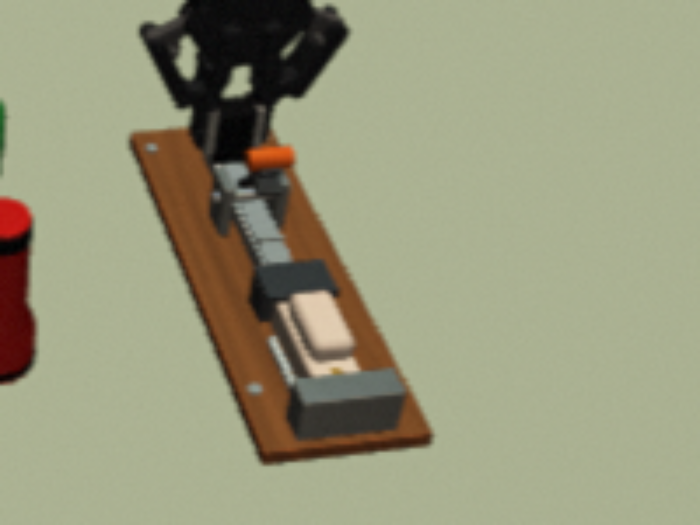

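View pics/w5.png

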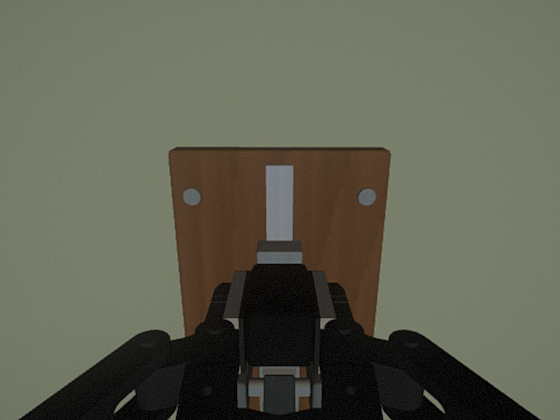

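The handle is gripped with a 23 mm opening, and the orange knob stayed up. Sliding back 33 mm.

play_rows([
  [0, -0.006, 0],
  [0, -0.012, 0],
  [0, -0.018, 0],
  [0, -0.024, 0],
  [0, -0.03, 0],
  [0, -0.036, 0],
  [0, -0.042, 0],
  [0, -0.048, 0],
  [0, -0.054, 0],
  [0, -0.055, 0],
  [0, -0.055, 0],
], yaw=[0, 0, 0, 0, 0, 0, 0, 0, 0, 0, 0])

```text
t: 10.17
ee_pos: [455.1, 134.4, 0.7]
tool_rot: [1.892, 2.507, 0.003]
contact_force: [0.8, 2.1, 7.6]
opening: 0.277
```

play_rows([
  [0, 0, 0],
  [0, 0, 0],
  [0, 0, 0],
  [0, 0, 0],
  [0, 0, 0],
  [0, 0, 0],
  [0, 0, -0.05],
  [0, 0, -0.1],
  [0, 0, -0.15],
  [0, 0, -0.17],
  [0, 0, -0.17],
], yaw=[0, 0, 0, 0, 0, 0, 0, 0, 0, 0, 0], gripper=0)

```text
t: 11.08
ee_pos: [457.5, 134.9, 105.2]
tool_rot: [1.89, 2.504, 0.008]
contact_force: [0.5, 0.4, -1.1]
opening: 1.004
```

Run:
```python
from h import *
to(jig(85.5,0,100),JA)
d=cam('scene');cv2.imwrite('pics/s6.png',cv2.resize(d['img'][180:330,320:520],None,fx=3.5,fy=3.5))
```

```text
t 11.0833 ee [457.5 134.9 105.2] F [ 0.5  0.4 -1.1] op 1.0041174819790415
slide mm [ -0.  206.9   6.6] norm [-0.      0.3449  0.0109] yaw deg 0.0031353777795693175 n 0.00010451259265231059
```

View pics/s6.png

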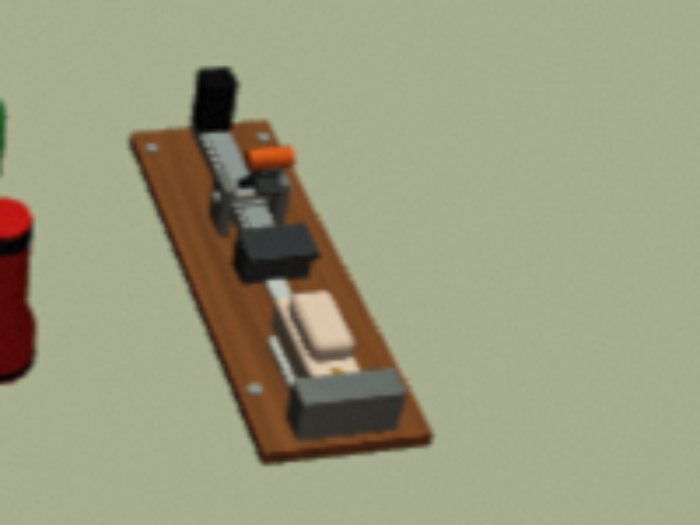

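The bar is well back, with the moving jaw clear of the carrier by about 30 mm. Moving over the carrier.

play_rows([
  [0, 0.345, 0.01],
  [0, 0.345, 0.01],
  [0, 0.345, 0.01],
  [0, 0.345, 0.01],
  [0, 0.345, 0.01],
  [0, 0.345, 0.01],
  [0, 0.345, 0.01],
  [0, 0.345, 0.01],
], yaw=[0, 0, 0, 0, 0, 0, 0, 0])

```text
t: 11.8
ee_pos: [651.8, 190.3, 93.3]
tool_rot: [-1.891, -2.505, 0.007]
contact_force: [-0.6, -0.3, -0.3]
opening: 1.001
```

Run:
```python
from h import *
to(jig(85.5,0,-15),JA)
d,Pt,W=wcloud();J=injig(W);cv2.imwrite('pics/w7.png',d['img'])
m=(abs(J[...,2]-51)<3)&(abs(J[...,0]-85)<35)&(abs(J[...,1])<20)
q=J[m];print(len(q),cv2.minAreaRect(q[:,:2].astype(np.float32)),q[:,2].mean())
m=(abs(J[...,2]-44)<4)&(abs(J[...,0]-20)<25)&(abs(J[...,1])<30);q=J[m];print('movjaw',len(q),q.min(0),q.max(0))
```

```text
t 11.8 ee [651.8 190.3  93.3] F [-0.6 -0.3 -0.3] op 1.0011556447594976
slide mm [  0.    5.5 108.3] norm [0.     0.0092 0.1805] yaw deg 0.005483411402741804 n 0.00018278038009139345
2584 ((83.39788818359375, -1.36224365234375), (45.076995849609375, 26.32047462463379), 0.360196590423584) 52.25128999855647
movjaw 3736 [ -4.11129396 -23.21730842  42.05806929] [23.74870609 20.88499111 46.70793622]
```

View pics/w7.png

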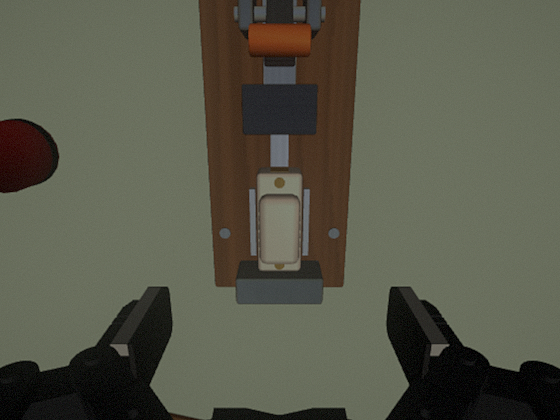

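The carrier's grip is at (279,230), midway between the fingers, with the moving jaw at (279,108) clear of it. Descending.

play_rows([
  [0, 0.002, 0.03],
  [0, 0.002, 0.07],
  [0, 0.002, 0.11],
  [0, 0.002, 0.145],
  [0, 0.002, 0.165],
  [0, 0.002, 0.165],
  [0, 0.002, 0.165],
], yaw=[0, 0, 0, 0, 0, 0, 0])

```text
t: 12.43
ee_pos: [653.6, 190.8, -2.8]
tool_rot: [-1.892, -2.507, 0.002]
contact_force: [1.1, 0.6, 0.7]
opening: 1.003
```

Run:
```python
from h import *
to(jig(85.,-0.5,-17),JA)
```

```text
t 12.4333 ee [653.6 190.8  -2.8] F [1.1 0.6 0.7] op 1.0025581904487308
slide mm [-0.5  2.5 14.2] norm [-0.0009  0.0042  0.0236] yaw deg 0.004910784743518061 n 0.00016369282478393535
```

play_rows([
  [-0.001, 0.002, 0.012],
  [-0.001, 0.002, 0.022],
  [-0.001, 0.002, 0.022],
  [-0.001, 0.002, 0.022],
], yaw=[0, 0, 0, 0])

```text
t: 12.77
ee_pos: [656.2, 190.9, -16.1]
tool_rot: [1.893, 2.507, 0.0]
contact_force: [-0.1, -0.5, 0.5]
opening: 0.999
```

play_rows([
  [0, 0, 0],
  [0, 0, 0],
  [0, 0, 0],
  [0, 0, 0],
  [0, 0, 0],
  [0, 0, 0],
  [0, 0, 0],
  [0, 0, 0],
  [0, 0, 0],
  [0, 0, 0],
], yaw=[0, 0, 0, 0, 0, 0, 0, 0, 0, 0], gripper=255, grip_force=40)

```text
t: 13.6
ee_pos: [656.6, 191.1, -15.9]
tool_rot: [1.892, 2.507, 0.001]
contact_force: [0.7, 0.4, 2.7]
opening: 0.337
```

Run:
```python
from h import *
to(jig(85.,-0.5,-17),JA)
d=cam('scene');cv2.imwrite('pics/s8.png',cv2.resize(d['img'][180:330,320:520],None,fx=3.5,fy=3.5))
d=cam('wrist');cv2.imwrite('pics/w8.png',d['img'])
```

```text
t 13.6 ee [656.6 191.1 -15.9] F [0.7 0.4 2.7] op 0.33663300389681555
slide mm [ 0.  -0.4  1.1] norm [ 0.     -0.0007  0.0018] yaw deg 0.007471294615794802 n 0.00024904315385982674
```

View pics/s8.png

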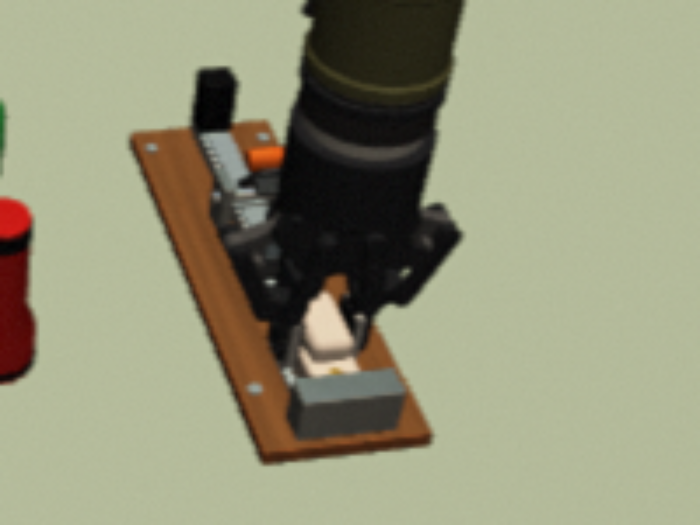

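View pics/w8.png

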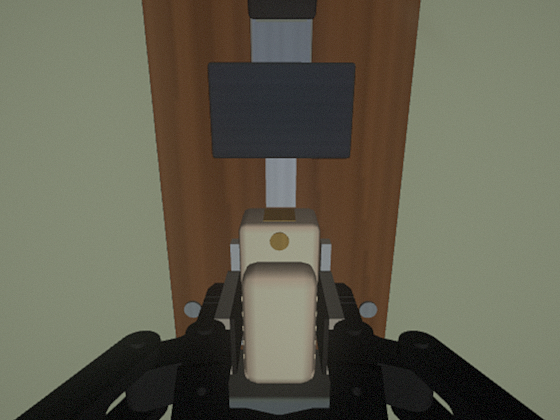

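The body is gripped with an opening of about 29 mm, in line with the 30 mm width and the earlier readings. Lifting straight up.

play_rows([
  [0, 0, -0.01],
  [0, 0, -0.025],
  [0, 0, -0.045],
  [0, 0, -0.07],
  [0, 0, -0.1],
  [0, 0, -0.13],
  [0, 0, -0.16],
  [0, 0, -0.19],
  [0, 0, -0.22],
  [0, 0, -0.24],
  [0, 0, -0.25],
  [0, 0, -0.25],
], yaw=[0, 0, 0, 0, 0, 0, 0, 0, 0, 0, 0, 0])

```text
t: 14.7
ee_pos: [657.5, 191.2, 136.4]
tool_rot: [1.891, 2.505, 0.005]
contact_force: [1.1, 0.6, -0.9]
opening: 0.336
```

Run:
```python
from h import *
to(tray(-46,0,130),TA)
d=cam('scene');cv2.imwrite('pics/s9.png',d['img'])
d,Pt,W=wcloud();cv2.imwrite('pics/w9.png',d['img'])
```

```text
t 14.7 ee [657.5 191.2 136.4] F [ 1.1  0.6 -0.9] op 0.33627219928601315
slide mm [-351.3 -265.5    5.3] norm [-0.5854 -0.4425  0.0089] yaw deg 2.298576388923574 n 0.07661921296411914
```

View pics/s9.png

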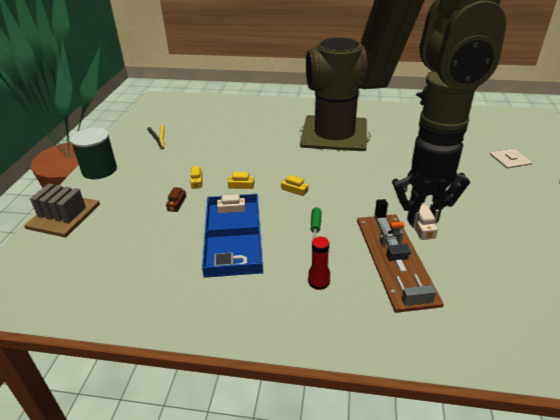

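View pics/w9.png

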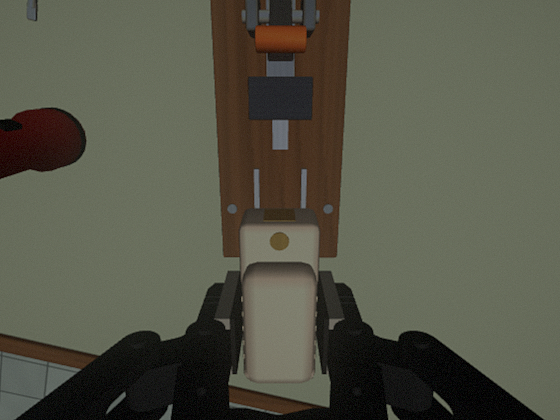

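The carrier is held level and the nest is empty. Carrying it to the tray at this height, above the torch.

play_rows([
  [-0.02, -0.015, 0],
  [-0.055, -0.042, 0],
  [-0.095, -0.072, 0],
  [-0.14, -0.106, 0],
  [-0.185, -0.14, 0],
  [-0.23, -0.174, 0],
  [-0.275, -0.208, 0],
  [-0.32, -0.242, 0],
  [-0.365, -0.276, 0],
  [-0.41, -0.31, 0],
  [-0.455, -0.344, 0],
  [-0.49, -0.37, 0],
], yaw=[0, 0.01, 0.02, 0.03, 0.04, 0.05, 0.06, 0.07, 0.077, 0.077, 0.077, 0.077])

```text
t: 15.8
ee_pos: [520.8, -154.5, 132.5]
tool_rot: [-1.943, -2.466, 0.003]
contact_force: [0.2, 1.1, -1.3]
opening: 0.338
```

Run:
```python
from h import *
to(tray(-46,0,130),TA)
```

```text
t 15.8 ee [ 520.8 -154.5  132.5] F [ 0.2  1.1 -1.3] op 0.33770026785255103
slide mm [-57.8 -37.    2.6] norm [-0.0963 -0.0616  0.0043] yaw deg -0.07453012982382816 n -0.002484337660794272
```

play_rows([
  [-0.04, -0.027, 0],
  [-0.075, -0.05, 0],
  [-0.097, -0.064, 0],
  [-0.097, -0.064, 0],
  [-0.097, -0.064, 0],
  [-0.097, -0.064, 0],
], yaw=[0, 0, 0, 0, 0, 0])

```text
t: 16.3
ee_pos: [499.2, -217.5, 132.9]
tool_rot: [-1.942, -2.467, -0.0]
contact_force: [0.4, 0.8, -1.4]
opening: 0.342
```

```bash
cat >> h.py <<'E'
def intray(W):
    r=W[...,:2]-T0;c,s=np.cos(TA),np.sin(TA);return np.stack([r@[c,s],r@[-s,c],W[...,2]],-1)
E
python3 - <<'E'
from h import *
to(tray(-46,0,-10),TA)
d,Pt,W=wcloud();T=intray(W);cv2.imwrite('pics/w10.png',d['img'])
m=(abs(T[...,2]-44)<4)&(abs(T[...,0]+104)<25)&(abs(T[...,1])<40);q=T[m];print('b',m.sum(),cv2.minAreaRect(q[:,:2].astype(np.float32)))
# held carrier in tool coords: end edge nearest camera
print([tuple(Pt[v,279].round(0)) for v in (212,225,240,255,270,300,340,370)])
s=ctrl.observe();print('ee in tray',intray(np.array(s['ee_pos'])))
E
```

```text
t 16.3 ee [ 499.2 -217.5  132.9] F [ 0.4  0.8 -1.4] op 0.3418389995705168
slide mm [ -1.8  -1.  142.9] norm [-0.003  -0.0017  0.2382] yaw deg 0.0003573043793274461 n 1.1910145977581537e-05
b 2397 ((-104.85688018798828, -5.799381256103516), (45.66357421875, 26.123050689697266), 89.91658020019531)
[(np.float64(-1.0), np.float64(-36.0), np.float64(-38.0)), (np.float64(-1.0), np.float64(-35.0), np.float64(-51.0)), (np.float64(-1.0), np.float64(-30.0), np.float64(-53.0)), (np.float64(-1.0), np.float64(-24.0), np.float64(-53.0)), (np.float64(-1.0), np.float64(-24.0), np.float64(-65.0)), (np.float64(-1.0), np.float64(-14.0), np.float64(-68.0)), (np.float64(-1.0), np.float64(1.0), np.float64(-69.0)), (np.float64(-1.0), np.float64(14.0), np.float64(-69.0))]
ee in tray [-44.48368321   1.75758561 133.15262729]
```

View pics/w10.png

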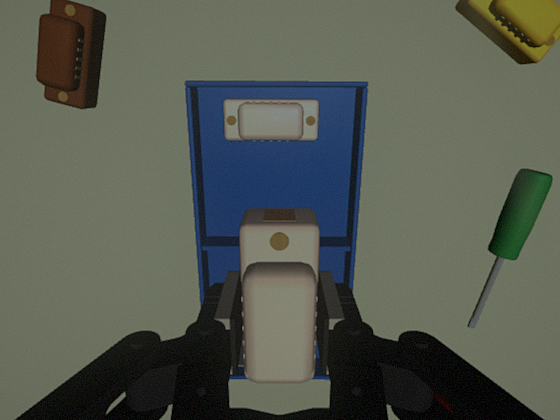

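Below the held carrier, carrier_b is at (271,120), the cross wall at row 242 (partly hidden), and the free space lies between them. Descending to just above the floor.

play_rows([
  [-0.002, -0.001, 0.03],
  [-0.002, -0.002, 0.065],
  [-0.002, -0.002, 0.1],
  [-0.002, -0.002, 0.135],
  [-0.002, -0.002, 0.165],
  [-0.002, -0.002, 0.19],
  [-0.002, -0.002, 0.21],
  [-0.002, -0.002, 0.225],
  [-0.002, -0.002, 0.235],
  [-0.002, -0.002, 0.238],
  [-0.002, -0.002, 0.238],
], yaw=[0, 0, 0, 0, 0, 0, 0, 0, 0, 0, 0])

```text
t: 17.27
ee_pos: [498.8, -219.3, -9.2]
tool_rot: [-1.942, -2.469, 0.0]
contact_force: [0.6, 0.6, -1.1]
opening: 0.337
```

Run:
```python
from h import *
to(tray(-46,0,-24),TA)
d,Pt,W=wcloud();cv2.imwrite('pics/w11.png',d['img'])
```

```text
t 17.2667 ee [ 498.8 -219.3   -9.2] F [ 0.6  0.6 -1.1] op 0.33729174552930474
slide mm [ 0.1 -0.4 14.8] norm [ 0.0001 -0.0007  0.0246] yaw deg 0.028161969993957453 n 0.0009387323331319151
```

View pics/w11.png

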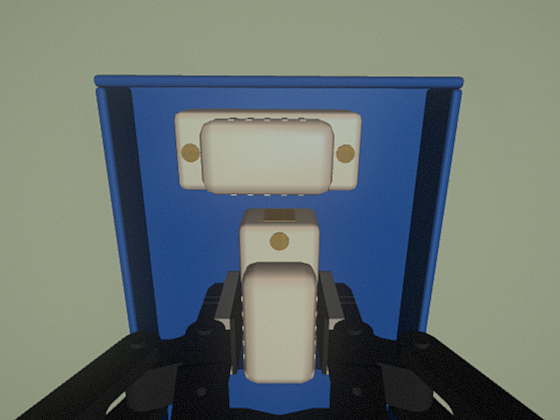

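The held carrier's end at row 210 is clear of carrier_b's edge at row 190. It is about 14 mm above the floor, so I'll lower slowly until it touches.

play_rows([
  [0, 0, 0.004],
  [0, 0, 0.008],
  [0, 0, 0.012],
  [0, 0, 0.015],
  [0, 0, 0.018],
  [0, 0, 0.02],
  [0, 0, 0.02],
  [0, 0, 0.02],
], yaw=[0, 0, 0, 0, 0, 0, 0, 0])

```text
t: 17.98
ee_pos: [498.7, -219.7, -21.1]
tool_rot: [-1.943, -2.468, 0.0]
contact_force: [-0.4, -0.4, -1.7]
opening: 0.342
```

play_rows([
  [0, 0, 0.0015],
  [0, 0, 0.003],
  [0, 0, 0.0045],
  [0, 0, 0.0045],
  [0, 0, 0.0045],
], yaw=[0, 0, 0, 0, 0])

```text
t: 18.4
ee_pos: [498.7, -219.7, -23.8]
tool_rot: [-1.943, -2.469, 0.0]
contact_force: [-0.5, 0.6, -1.3]
opening: 0.34
```

play_rows([
  [0, 0, 0.001],
  [0, 0, 0.002],
  [0, 0, 0.002],
  [0, 0, 0.002],
], yaw=[0, 0, 0, 0])

```text
t: 18.73
ee_pos: [498.8, -219.7, -24.0]
tool_rot: [1.943, 2.468, 0.0]
contact_force: [-2.4, 0.5, 7.4]
opening: 0.341
```

Contact at +7 N, so the carrier is on the floor. Opening partway, since there isn't much room to the tray walls, then rising.

play_rows([
  [0, 0, 0],
  [0, 0, 0],
  [0, 0, 0],
  [0, 0, 0],
  [0, 0, 0],
  [0, 0, 0],
  [0, 0, 0],
  [0, 0, 0],
], yaw=[0, 0, 0, 0, 0, 0, 0, 0], gripper=120)

```text
t: 19.4
ee_pos: [498.7, -219.7, -25.0]
tool_rot: [-1.943, -2.469, 0.0]
contact_force: [0.8, -0.2, 0.4]
opening: 0.531
```

play_rows([
  [0, 0, -0.01],
  [0, 0, -0.025],
  [0, 0, -0.05],
  [0, 0, -0.09],
  [0, 0, -0.14],
  [0, 0, -0.19],
  [0, 0, -0.24],
  [0, 0, -0.26],
  [0, 0, -0.26],
  [0, 0, -0.26],
], yaw=[0, 0, 0, 0, 0, 0, 0, 0, 0, 0])

```text
t: 20.23
ee_pos: [499.5, -220.0, 132.4]
tool_rot: [1.941, 2.466, 0.001]
contact_force: [-1.1, 0.3, -0.4]
opening: 0.531
```

Run:
```python
from h import *
to(tray(-46,0,-24),TA)
d,Pt,W=wcloud();cv2.imwrite('pics/w12.png',d['img'])
d=cam('scene');cv2.imwrite('pics/s12.png',d['img'])
T=intray(cloud(d))
d2=cam('top');cv2.imwrite('pics/t12.png',d2['img'])
T=intray(W);m=(abs(T[...,2]-44)<4)&(abs(T[...,0]+50)<35)&(abs(T[...,1])<40);q=T[m];print('a',m.sum(),cv2.minAreaRect(q[q[:,0]>-80][:,:2].astype(np.float32)))
k=q[q[:,0]>-70];A=np.c_[k[:,:2],np.ones(len(k))];print('plane',np.linalg.lstsq(A,k[:,2],rcond=None)[0],k[:,2].mean())
```

```text
t 20.2333 ee [ 499.5 -220.   132.4] F [-1.1  0.3 -0.4] op 0.5305935368234117
slide mm [  1.2  -1.3 156.4] norm [ 0.0021 -0.0021  0.2607] yaw deg -0.008107216971769976 n -0.00027024056572566584
a 1963 ((-47.20835876464844, -1.8892507553100586), (26.112831115722656, 45.138675689697266), 89.15451049804688)
plane [ 1.47649842e-02 -2.03067904e-03  4.50779118e+01] 44.367058302146184
```

View pics/w12.png

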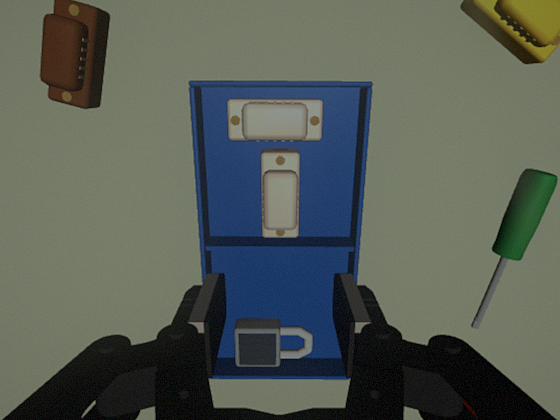

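View pics/s12.png

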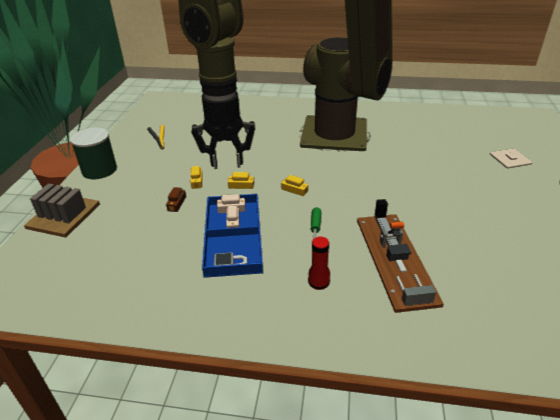

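The carrier at (280,195) stands flat in carrier_b's compartment. Its top is at 44 mm, tilted about 0.015 rad, at tray x ≈ -47, y ≈ -2. Everything else is in place, the clamp is open and the gripper is clear.

```bash
python3 -c "
from h import *
print(ctrl.finish_job())"
```

```text
the job is handed in; nothing more can be done
None
```

I swung the pawl up, slid the clamp bar back and moved the carrier from the clamp into carrier_b's compartment. I handed the job in at about 20 s; no verdict is reported.

**Last checks:**
- **Carrier:** it stands right way up at tray x ≈ -47 mm, y ≈ -2 mm. Its top is about 44 mm above the shelf, as expected on the tray floor, and it tilts about 0.015 rad. It touched the floor at about 7 N.
- **Clamp:** the pawl is up at about 1.0 rad, judged from the arc I moved it through and the camera view. The bar is about 32 mm back, from how far the handle was pulled and the camera view.
- **Everything else:** carrier_b, padlock, torch and screwdriver look unmoved in the final pictures. I did not re-measure them after the release. The gripper is clear of everything.

**What disagreed:** the real fingertips end about 40 mm short of the reported TCP, seen in both the wrist and scene cameras. Because of this, the first attempt to pinch the knob closed on air above it, without harm. I corrected every later height by that offset, and the grips on the knob, handle and carrier all held.

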